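# Draw the spacer rings out of the sprung nest with the T-key

## Robot

A 6-joint arm with a two-finger parallel gripper is mounted at the origin on the work surface. World frame = base frame: x ahead of the robot, y to its left, z up, the work surface at z = 0. Lengths are in m, angles in rad, forces in N, time in s.
With the tool pointing down it reaches from about 0.4 to 0.825 m from the base axis. Payload 7 kg.
Tool frame: the origin (TCP) lies between the finger pads; the fingertips stand 14 mm ahead of it and the grasp point (between the pads) lies 5 mm behind it (bot.finger_overhang is the y of the fingertips in the tool frame, in m); y points along the fingers, x is the direction in which the jaws open and shut, and the axes are right-handed (so a half turn about y gives the same grasp; the last joint's range is limited). The gripper opens to 88 mm and grips with 3 to 60 N. Pads are 19 mm wide; open, the fingers measure 130 mm over their backs; the gripper's body (78 mm by 193 mm) begins 47 mm behind the grasp point.
Start: joints at [1.434, 0.359, 0.012, 0, -1.224, -0.288], TCP at [0.278, 0.615, 0.241] pointing down, gripper open.
Joint ranges: [-3.07, 3.07], [-1.43, 2.12], [-1.02, 1.25], [-3.03, 1.67], [-3.05, -0], [-3.03, 3.03]. Speed limits (rad/s): [2.39, 2.39, 3.01, 3.14, 3.14, 3.14].

## Interface

Orientations are given as a unit quaternion [w, x, y, z].
In Python, from rig import bot gives the robot as it stands.
- The arm moves only by the tool carry_out, never from a script. Its argument "plan" is a list that holds one entry, the list of rows, each a list of 7 numbers: the opening, from -1 (shut) to 1 (fully open), so that 0 is half open, then the shift along the tool's x, y, z in m, then the turn, a rotation vector about the tool's x, y, z in degrees. In form: [[[hand, dx, dy, dz, wx, wy, wz], ...]]. A call has exactly 5 rows; each row shifts and turns the commanded pose from where the row before left it, along the tool's axes as they then stand; what a row does not reach is not made up. A row lasts 1/8 s, in which the tool goes at most 62.5 mm and 10.7 degrees, less where a joint would pass 70% of its speed; a pose out of reach is approached as far as the arm can. A call with a gripper value outside its range is refused whole. The fingers move at their own pace and stop on an object; "force" is the grip in N (left out, the last holds). Time passes only in rows, so rows that do not move let the fingers close, or fill a call up. It gives the time, the measured TCP pose, the force and the opening at its end, in the units of the state.
- bot.observe(): the state, without advancing time (a new reading comes with each control period).
- bot.grab_frame(name): name is "side" or "top"; returns a dict with "img" (400x640x3 uint8, red, green, blue), "fovy" (degrees; the focal length in pixels is half the picture's height over the tangent of half this angle, whatever the lens; pixels are square), "cx", "cy" (the principal point, pixels), "extrinsics" (4x4, takes a point from world to camera coordinates). Camera axes: x right, y down, z forward; pixel columns grow to the right and rows downward; lengths in m; the calibration is good to about 2 mm. A picture is of the moment at which its call begins. There is no depth.
- bot.sign_off(): hands the job in, once; it reports no verdict.
The state is a dict: "clock": time; "q": joint angles; "dq": joint speeds; "tau": joint torques, N m; "position": TCP position; "ee_rot": TCP orientation; "wrist_force": force on the tool from outside, world axes, zero at the start; "ft_torque": the same for the moment, N m; "gripper_width": finger opening in m.
Only numpy, scipy, OpenCV 4.12 (cv2) and the standard library are available. Lean on these libraries where they do the work, as an engineer would, in place of code of your own. Each camera call takes 0.05 s, during which the arm holds its last target. There are 200 camera calls.

## Task

Take the T-key off its hanger, thread it down through all three slotted spacer rings stacked in the sprung nest, feeling for each slot and pressing lightly, never with more than about 15 N, then turn the key so that its foot catches under the lowest ring and lift the three rings out as one stack. Hang the key back on its hanger with the rings still on it, let go, and leave the other things on the bench where they are.

Things in the scene. Friction and masses are not known exactly. Their poses are not given: they have to be found in the camera images.
- key_grip (a point): Centre of the T-key's upright black grip block: 24 mm along the key's x, 16 mm along y (grasp across y, from above), 40 mm tall; z up. The key hangs on the hanger at the start. Below this point: block's end 23 mm down; round collar 30 mm across 23 to 28 mm down, its underside rests on the fork; then a round shaft 13 mm across; foot's underside 103 mm down. 150 g
- key_foot (a point): Centre of the underside of the T-key's foot: a bar 30 mm long along the key's x, 7 mm wide and 7 mm high across the tapered lower end of the shaft. Same axes as key_grip
- key: The whole T-key, 120 mm tall; origin and axes as key_foot. It is free to turn about the vertical on the hanger
- seat (a point): Middle of the hanger's seat, on top of the fork, 130 mm above the bench, where the key's axis belongs. Cross lips 4 mm high on the arms 20 mm before and behind it keep the collar in place: lift the key over them, draw it out along the hanger's -x, bring it back the same way, lower it so that the collar sits between the lips. Axes as the hanger
- hanger: Fixed hanger: origin on the bench below the seat. Fork of two level arms along its x, each 12 mm wide and 8 mm thick, 18 mm clear gap between them, open towards -x; the arms begin 23 mm before the seat (-x) and meet the post 75 mm behind it (+x). Nothing stands higher than the lips
- nest: Sprung nest with the rings, fixed on the bench: grey base 96 mm square (origin at its underside's centre, z up) with a round cup, wall about 62 mm across inside, top 84 mm above the bench. The wall's gap at the nest's +x takes the rings' tabs and lets each ring turn about 20 degrees either way: every slot points along the nest's x, give or take that angle
- ledge (a point): Centre of the ledge that the lowest ring lies on, 56 mm above the bench when not pressed, fixed to the base. Below it a hollow 36 mm wide and 20 mm deep where the foot can turn. The cup is on springs: gives from about 3 N of push, sinks 1 mm per further 1.5 N, stop at 12 mm. More than 20 N on the nest, with the rings' weight of about 3 N, damages it
- ring_top_c (a point): Centre of the top one of three alike loose steel rings stacked flat: 54 mm across, 8 mm thick, a tab 8 mm wide reaching 40 mm out along the ring's x. Hole: bore 16 mm across plus a slot 36 mm long along the ring's x, 11 mm wide; the key's foot passes only when it lies within about 7 degrees of that x. The unlisted middle ring is next below; the slots do not line up
- ring_low_c (a point): Centre of the lowest of the three rings, same shape and axes, 16 mm below the top one's. The middle ring's angle is not measured and differs from the others. A ring weighs about 110 g and may turn with the foot by friction until its tab meets the gap's edge
- ring_low: The lowest ring as a whole; origin at its underside's centre, 4 mm below ring_low_c
- spare: Second sprung nest of the same make holding only a plain white pad with no hole; not needed. Origin at its underside's centre
- tin_center (a point): Centre of a small closed metal tin, 48 mm across, 35 mm tall; leave alone
- marker: Grey marker pen lying on the bench, 130 mm long, 14 mm thick; origin at its underside's middle; leave alone
- tube_center (a point): Middle of a white plastic tube lying on the bench, 160 mm long, 22 mm thick; leave alone
- bracket: Small aluminium angle bracket on the bench, 60 x 50 mm, 43 mm tall; leave alone
- scissors: Scissors with black loops lying on the bench, about 180 mm long; leave alone
- screwdriver_grip (a point): Handle of a screwdriver lying on the bench; leave alone
- spool: Small wooden spool standing on the bench, 40 mm across, 34 mm tall; leave alone
There are look-alikes about, which are no part of the job. What is shaped like the part that bears ring_top_c but blue is not meant.

How it is judged:
By the outcome, as a careful person would: the job done as asked, in the order asked, and still so for the second after the job is handed in, with the robot touching nothing.
It also fails if it takes over 64 s, if anything falls off the work surface, if the arm or the gripper's body presses on something with over 40 N, if the wrist force passes 120 N, or if a joint passes its speed limit or range.

## Working session

There is one attempt and no reset: what is moved stays moved. The work goes in short steps, Python scripts to look and compute and a tool call to move; the robot and the scene stay as the last step left them, time stands still between calls to the robot, and variables do not carry over. Pictures are saved under pics/ and viewed, about 8 in all and at most 12, crops included, and the job is handed in when it is done.

Besides the shell and the picture viewer there is one more tool, called after ">>>" in YAML: its name, and indented under it one key for each argument. carry_out: Moves the arm, as the interface text tells. Its arguments: {"type":"object","properties":{"plan":{"type":"array"},"force":{"type":"number"}},"required":["plan"]}

```bash
mkdir -p pics; ls
cat > h.py <<'E'
import numpy as np, cv2
from rig import bot
def grab(n,save=None):
    f=bot.grab_frame(n)
    if save: cv2.imwrite('pics/'+save,f['img'][:,:,::-1])
    return f
def K(f):
    fl=200/np.tan(np.radians(f['fovy'])/2); return fl,f['cx'],f['cy']
def proj(f,p):
    fl,cx,cy=K(f); c=(np.array(f['extrinsics'])@np.append(p,1))[:3]; return np.array([cx+fl*c[0]/c[2],cy+fl*c[1]/c[2]])
def atz(f,u,v,z):
    fl,cx,cy=K(f); E=np.array(f['extrinsics']); R=E[:3,:3]; o=-R.T@E[:3,3]
    d=R.T@np.array([(u-cx)/fl,(v-cy)/fl,1]); return o+d*(z-o[2])/d[2]
E
python3 - <<'E'
from h import *
np.set_printoptions(precision=4,suppress=True)
for n in('side','top'):
    f=grab(n,n+'0.png'); print(n,f['fovy'],f['cx'],f['cy'],[k for k in f if k!='img']); print(np.array(f['extrinsics']))
s=bot.observe(); print(s)
E
```

```text
pics
side 43.982861438473506 325.3849967691131 203.76486580770504 ['fovy', 'cx', 'cy', 'extrinsics']
[[-0.9834 -0.1816  0.0042  0.5157]
 [-0.1388  0.7364 -0.6622  0.1472]
 [ 0.1171 -0.6518 -0.7493  1.307 ]
 [ 0.      0.      0.      1.    ]]
top 52.27895313965266 322.6531682686261 204.82003615820116 ['fovy', 'cx', 'cy', 'extrinsics']
[[-0.0173 -0.9998  0.0088  0.0387]
 [-0.9933  0.0162 -0.1144  0.5392]
 [ 0.1142 -0.0107 -0.9934  1.1456]
 [ 0.      0.      0.      1.    ]]
{'clock': 0.1, 'q': array([ 1.4341,  0.3593,  0.0112, -0.0003, -1.2241, -0.2881]), 'dq': array([-0.0017, -0.0021,  0.0004,  0.0021,  0.0002,  0.    ]), 'tau': array([ -0.0011, -58.4163,  29.3751,   7.0156,   0.0101,  -0.0001]), 'position': array([0.278 , 0.6146, 0.2397]), 'ee_rot': array([-0.3829,  0.3837, -0.5939,  0.5945]), 'wrist_force': array([ 0.153 ,  0.3725, -0.7671]), 'ft_torque': array([ 0.0264, -0.0025,  0.0177]), 'gripper_width': 0.08761788109506745}
```

View pics/top0.png

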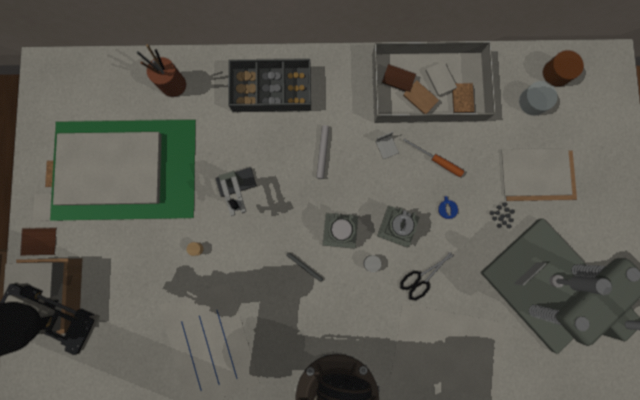

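View pics/side0.png

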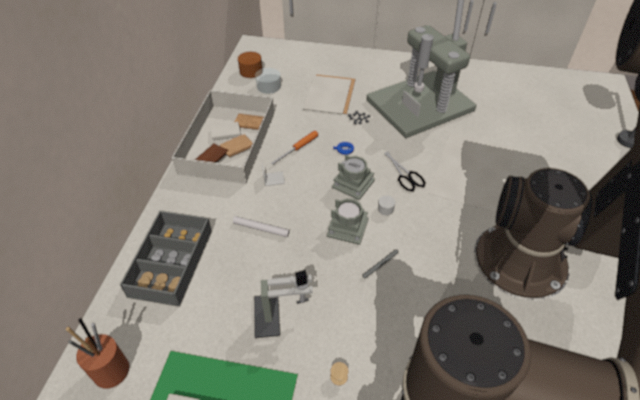

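The top picture shows the hanger with the key near (235,203), the ring nest near (402,225), the spare nest with its white pad at (342,230), and a blue look-alike ring at (448,208). In the side picture the key is near (300,280) and the ring nest near (354,168). Next I'll view enlarged crops.

Run:
```python
from h import *
t=cv2.imread('pics/top0.png'); s=cv2.imread('pics/side0.png')
def c(im,u,v,w=25*2,h=37): return cv2.resize(im[v-h:v+h,u-w:u+w],(400,296),interpolation=cv2.INTER_CUBIC)
# each crop is 100x74 px at 4x
m=np.vstack([np.hstack([c(t,240,195),c(t,402,222)]),np.hstack([c(s,285,295),c(s,354,172)])])
m=cv2.convertScaleAbs(m,alpha=1.5); cv2.imwrite('pics/crop0.png',m)
```

```text
(no output)
```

View pics/crop0.png

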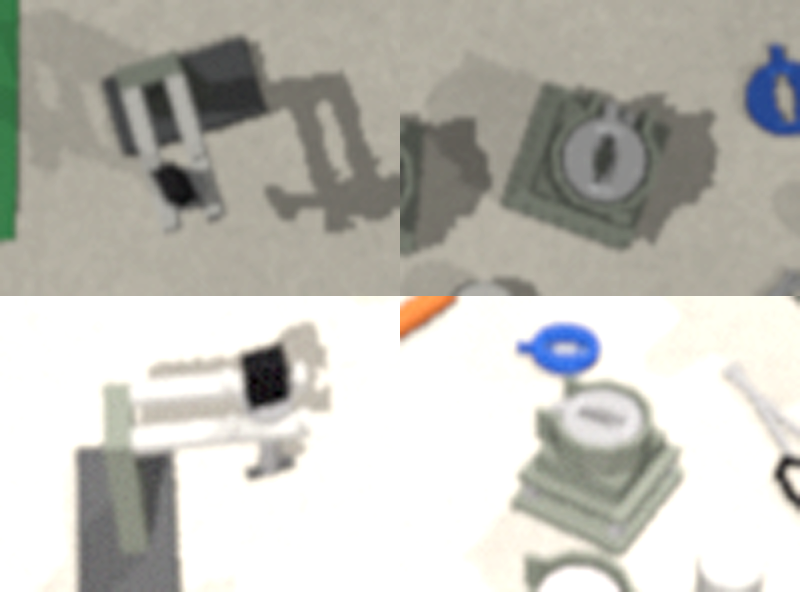

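```bash
cat > fit.py <<'E'
from h import *
from scipy.optimize import minimize
S=8
def render(f,pts,box):
    u0,v0,w,h=box; p=np.array([proj(f,q) for q in pts])
    hull=cv2.convexHull(((p-[u0,v0]+.5)*S*16).astype(np.int32))
    m=np.zeros((h*S,w*S),np.uint8); cv2.fillConvexPoly(m,hull,255,shift=4)
    return cv2.resize(m,(w,h),interpolation=cv2.INTER_AREA)/255.
def dark(f,box,lo,hi):
    u0,v0,w,h=box; g=f['img'][v0:v0+h,u0:u0+w].max(2).astype(float); return np.clip((hi-g)/(hi-lo),0,1)
def block(x,y,a,z0,z1,lx,ly):
    c,s=np.cos(a),np.sin(a)
    return [[x+c*i*lx/2-s*j*ly/2,y+s*i*lx/2+c*j*ly/2,z] for i in(-1,1) for j in(-1,1) for z in(z0,z1)]
E
python3 - <<'E'
from fit import *
np.set_printoptions(linewidth=200,precision=4,suppress=True)
t=grab('top'); s=grab('side')
print(t['img'][197:214,226:246].max(2)); print(s['img'][268:292,288:314].max(2))
print('seat-ish', atz(t,235,204,.17))
# ring estimate
print('ring c',atz(t,402.4,224.5,.08), 'side',atz(s,304+603/4,135+417/4,.08))
E
```

```text
[[107 107 106 101  99 108 112 114 118 121 119 115 102  96 102 102 102 112 117 116]
 [108 107 106  98  81  82  83  88 107 116 119 114 108 107 113 110 100 110 116 116]
 [107 104 100  83  57  48  43  51  75  91 101 104 108 112 113 108  97 109 116 116]
 [104  91  75  56  33  26  20  24  36  52  70  79  89  93  94  90  87 101 115 118]
 [104  83  55  33  24  21  22  18  16  23  39  57  67  70  72  76  78  93 113 118]
 [106  93  67  37  23  20  23  19  15  12  26  46  59  62  63  70  75  87 111 118]
 [108 103  83  53  29  21  21  20  20  16  16  35  54  60  61  66  72  82 106 117]
 [110 106  96  72  41  23  21  21  20  20  16  25  44  59  62  65  70  78  96 113]
 [114 109 105  88  57  29  21  21  21  19  14  16  35  54  61  66  73  77  90 110]
 [117 114 110 100  72  39  23  21  19  16  16  13  24  45  57  67  72  74  83 105]
 [119 118 115 111  91  58  30  19  14  11  12  18  28  42  56  68  74  73  78  95]
 [119 119 119 115 104  80  55  37  21  14  22  36  44  47  57  71  79  80  82  90]
 [118 118 119 117 113 103  88  69  47  41  48  57  66  67  67  80  95 100  99  90]
 [117 118 119 118 116
[... 2273 characters left out ...]
17  99  88 100 116 122 125 132 138 140 136 136 139 151 163 163 153 145]
 [134 135 133 138 144 146 140 131 127 120 120 125 135 139 138 138 140 135 141 150 160 169 176 177 172 171]
 [148 149 145 149 157 157 153 150 144 137 133 133 134 137 134 133 137 143 154 167 174 175 177 178 181 185]
 [168 165 160 162 163 164 159 162 161 155 149 141 138 138 137 141 151 163 173 177 178 170 167 172 179 187]
 [176 171 166 165 165 161 161 163 164 162 160 157 155 155 157 160 169 178 181 180 175 164 157 163 175 184]
 [174 170 168 164 162 157 156 162 165 166 166 164 162 165 171 172 174 176 174 174 169 156 148 151 164 183]]
seat-ish [0.5294 0.2536 0.17  ]
ring c [ 0.4759 -0.1885  0.08  ] side [0.1873 0.029  0.08  ]
```

Run:
```python
from fit import *
np.set_printoptions(linewidth=200,precision=4,suppress=True)
t=grab('top'); s=grab('side')
bt=(224,194,26,22); bs=(286,264,32,28)
mt=dark(t,bt,22,80); ms=dark(s,bs,22,120)
def cost(p,use):
    b=block(p[0],p[1],p[2],.135,.178,.024,.016) ; b2=block(p[0],p[1],p[2],.135,.178,.024,.016)
    e=0
    if 't' in use: e+=((render(t,b,bt)-mt)**2).sum()
    if 's' in use: e+=((render(s,b,bs)-ms)**2).sum()
    return e
for use in('ts','t','s'):
    R=[]
    for a in np.radians(range(0,180,30)):
        r=minimize(cost,[.529,.253,a],args=(use,),method='Nelder-Mead',options=dict(initial_simplex=[[.529,.253,a],[.534,.253,a],[.529,.258,a],[.529,.253,a+.3]],xatol=1e-5,fatol=1e-3))
        R.append((r.fun,r.x[0],r.x[1],np.degrees(r.x[2])))
    R.sort(); print(use); print(np.array(R[:4]))
print(atz(t,402.75,224.5,.08),atz(s,354.75,165.25,.08))
```

```text
ts
[[51.3077  0.5315  0.2587 19.318 ]
 [52.1075  0.5313  0.26   15.308 ]
 [61.7002  0.531   0.2584 77.3789]
 [61.8177  0.5309  0.2583 78.2022]]
t
[[ 9.3365  0.5309  0.2584 44.378 ]
 [ 9.5732  0.5311  0.2585 43.0007]
 [ 9.5855  0.5309  0.2584 43.1821]
 [ 9.753   0.5308  0.2586 46.289 ]]
s
[[ 33.6672   0.5312   0.26    14.891 ]
 [ 33.7591   0.5312   0.2602 194.9909]
 [ 34.0311   0.5314   0.2603  16.4891]
 [ 41.9409   0.5312   0.26    86.7677]]
[ 0.4759 -0.1894  0.08  ] [ 0.4737 -0.1893  0.08  ]
```

Run:
```python
from fit import *
np.set_printoptions(linewidth=200,precision=4,suppress=True)
t=grab('top'); s=grab('side')
bt=(224,194,26,22); bs=(286,264,32,28)
mt=dark(t,bt,22,80); ms=dark(s,bs,22,120)
def cost(p,use):
    b=block(p[0],p[1],p[2],.135,.175,.024,.016); e=0
    if 't' in use: e+=((render(t,b,bt)-mt)**2).sum()
    if 's' in use: e+=((render(s,b,bs)-ms)**2).sum()
    return e
for use in('t','s'):
    print(use)
    for a in range(0,180,15):
        r=minimize(lambda p:cost([p[0],p[1],np.radians(a)],use),[.531,.259],method='Nelder-Mead',options=dict(initial_simplex=[[.529,.253],[.534,.253],[.529,.258]],xatol=1e-5,fatol=1e-3))
        print(a,r.fun,r.x)
def draw(f,box,k,yaws):
    u0,v0,w,h=box; im=cv2.resize(f['img'][v0:v0+h,u0:u0+w,::-1],(w*k,h*k),interpolation=cv2.INTER_CUBIC); im=cv2.convertScaleAbs(im,alpha=1.3)
    for a,col in yaws:
        for pts in (block(.531,.259,np.radians(a),.135,.175,.024,.016),block(.531,.259,np.radians(a),.055,.062,.03,.007)):
            p=np.array([proj(f,q) for q in pts]); hh=cv2.convexHull(((p-[u0,v0]+.5)*k).astype(np.int32)); cv2.polylines(im,[hh],True,col,1)
    return im
im=np.hstack([draw(t,(216,190,40,50),10,[(20,(0,255,0)),(45,(0,0,255))]),draw(s,(280,262,40,50),10,[(20,(0,255,0)),(45,(0,0,255))])])
cv2.imwrite('pics/key.png',im)
```

```text
t
0 18.77671749318039 [0.5321 0.259 ]
15 14.699873838882969 [0.5312 0.2586]
30 10.183073138886945 [0.5312 0.2587]
45 8.74734099342565 [0.531  0.2588]
60 13.454636065612739 [0.531  0.2585]
75 15.627643264435473 [0.5311 0.2577]
90 17.75640488132023 [0.5311 0.2577]
105 23.46510896065311 [0.5312 0.2562]
120 25.321836744396762 [0.5319 0.2565]
135 23.698756496746654 [0.5322 0.2584]
150 19.581580344338434 [0.5315 0.2593]
165 20.51325383861782 [0.5311 0.2593]
s
0 37.50174376273118 [0.5315 0.2593]
15 26.068694935357094 [0.5313 0.2599]
30 34.38929093846422 [0.5306 0.2602]
45 40.21321862718677 [0.5307 0.26  ]
60 40.716779424054536 [0.5307 0.2591]
75 37.56094359952865 [0.5312 0.2591]
90 38.05189982515615 [0.5311 0.2597]
105 55.32098942177912 [0.5316 0.259 ]
120 43.871924148611015 [0.5319 0.2589]
135 43.51397328198986 [0.5315 0.2595]
150 47.57914225153847 [0.5305 0.2605]
165 46.20386429721949 [0.5309 0.2601]
```

View pics/key.png

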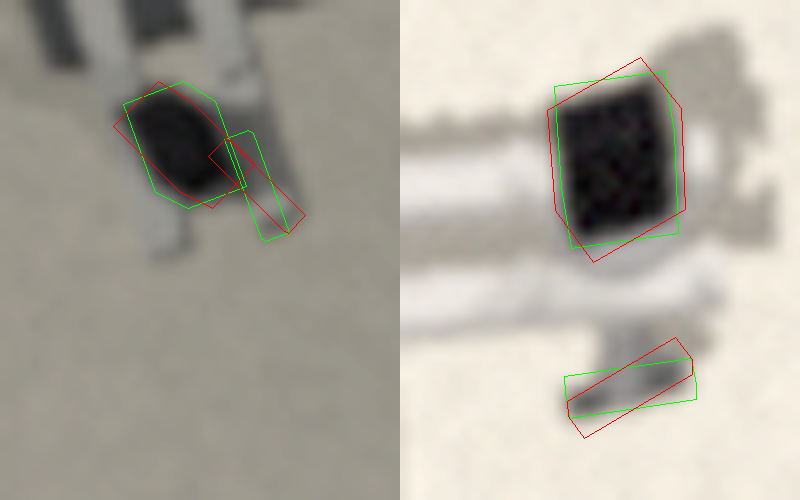

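The picture shows the key block at top px (234,204), and its foot in the side view at px (342.. crop 630,390). The foot's slope lies between the 20° and 45° outlines, so yaw is about 30°, with the key at about (0.531, 0.259). Next I'll get the hanger axis and the ring and nest angles, and check the tool axes.

Run:
```python
from fit import *
from scipy.spatial.transform import Rotation as R
np.set_printoptions(linewidth=200,precision=4,suppress=True)
t=grab('top'); s=grab('side')
for a,b in(((225.5,180.5),(232.5,213.5)),((235,178),(243.25,211))):
    p,q=atz(t,*a,.13),atz(t,*b,.13); d=p-q; print('arm',p,q,np.degrees(np.arctan2(d[1],d[0])))
q=bot.observe()['ee_rot']; print(R.from_quat(q[[1,2,3,0]]).as_matrix())
def draw(f,box,k):
    u0,v0,w,h=box; im=cv2.resize(f['img'][v0:v0+h,u0:u0+w,::-1],(w*k,h*k),interpolation=cv2.INTER_CUBIC); return cv2.convertScaleAbs(im,alpha=1.6 if f is t else 1.2)
def circ(f,im,box,k,c,z,r,col):
    p=np.array([proj(f,[c[0]+r*np.cos(a),c[1]+r*np.sin(a),z]) for a in np.linspace(0,6.28,60)]); cv2.polylines(im,[((p-box[:2]+.5)*k).astype(np.int32)],True,col,1)
def seg(f,im,box,k,c,a,z,L,W,col):
    for pts in [block(c[0],c[1],np.radians(a),z,z,L,W)]:
        p=np.array([proj(f,x) for x in pts]); cv2.polylines(im,[cv2.convexHull(((p-box[:2]+.5)*k).astype(np.int32))],True,col,1)
ims=[]
c=(.4750,-.1893)
for f,box in((t,(375,200,50,50)),(s,(328,145,50,50))):
    im=draw(f,box,8); box=np.array(box)
    circ(f,im,box,8,c,.08,.027,(0,255,0)); seg(f,im,box,8,c,-10,.08,.036,.011,(0,255,0))
    seg(f,im,box,8,c,-20,.0,.096,.096,(0,0,255)); ims.append(im)
cv2.imwrite('pics/nest.png',np.hstack(ims))
```

```text
arm [0.5975 0.2875 0.13  ] [0.5092 0.2682 0.13  ] 12.29571094149912
arm [0.6038 0.2623 0.13  ] [0.5154 0.24   0.13  ] 14.15545632273923
[[-0.4122 -0.      0.9111]
 [-0.9111 -0.0001 -0.4122]
 [ 0.0001 -1.     -0.    ]]
```

View pics/nest.png

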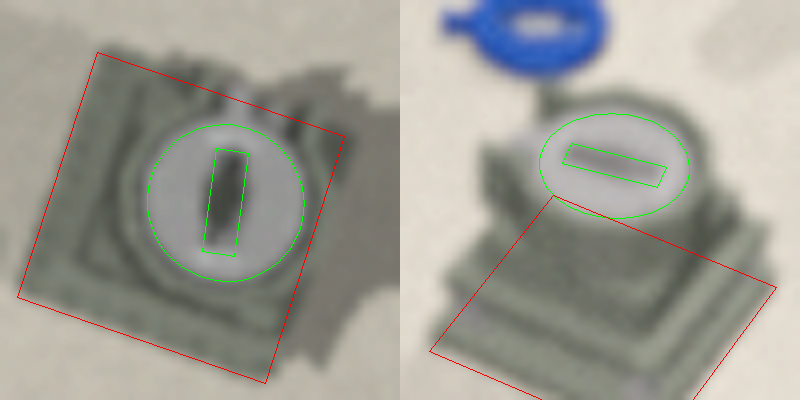

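The overlay fits: ring centre (0.475, -0.189) at z 0.08, slot at about -12°, nest at about -20°, hanger axis at about 13°. I'm moving over the key now.

>>> carry_out:
  plan:
    - [[0,0,0,0,0,-10.6,0],[0,0,0,0,0,-10.6,0],[0,0,0,0,0,-10.6,0],[0,0,0,0,0,-10.6,0],[0,0,0,0,0,-10.6,0]]
  force: 40

```text
clock: 1.12
position: [0.2782, 0.615, 0.2406]
ee_rot: [0.609, -0.609, 0.359, -0.359]
wrist_force: [0.2, 0.1, 0.2]
gripper_width: 0.0455
```

>>> carry_out:
  plan:
    - [[0,0.0434,0,0.0051,0,0,0],[0,0.0434,0,0.0051,0,0,0],[0,0.0434,0,0.0051,0,0,0],[0,0.0434,0,0.0051,0,0,0],[0,0.0434,0,0.0051,0,0,0]]

```text
clock: 1.75
position: [0.4053, 0.4356, 0.2408]
ee_rot: [0.608, -0.608, 0.361, -0.361]
wrist_force: [0.8, 1.1, 0.9]
gripper_width: 0.0441
```

>>> carry_out:
  plan:
    - [[0,0.0434,0,0.0051,0,0,0],[0,0.0434,0,0.0051,0,0,0],[0,0.0434,0,0.0051,0,0,0],[0,0.0434,0,0.0051,0,0,0],[0,0.0434,0,0.0051,0,0,0]]

```text
clock: 2.38
position: [0.5318, 0.2574, 0.2409]
ee_rot: [0.608, -0.608, 0.361, -0.361]
wrist_force: [-0.6, -1.4, -0.5]
gripper_width: 0.0437
```

```bash
cat >> h.py <<'E'
from scipy.spatial.transform import Rotation as R
def st():
    s=bot.observe(); q=np.array(s['ee_rot']); M=R.from_quat(q[[1,2,3,0]]).as_matrix()
    yaw=np.degrees(np.arctan2(M[1,0],M[0,0])); np.set_printoptions(precision=4,suppress=True)
    print('t',round(s['clock'],2),'p',s['position'],'keyyaw',round(yaw+90,2),'F',s['wrist_force'],'T',s['ft_torque'],'w',round(s['gripper_width'],4),'q',np.degrees(s['q']).round(1)); return s,M
def go(x,y,z=None):
    s,M=st(); p=s['position']; d=np.array([x,y,p[2] if z is None else z])-p; print('tool shift',M.T@d)
E
python3 -c "
from h import *
go(.531,.259,.153)"
```

```text
t 2.38 p [0.5318 0.2574 0.2409] keyyaw 28.67 F [-0.6287 -1.3741 -0.5345] T [-0.0118 -0.0441  0.0217] w 0.0437 q [ 44.8  12.7 -10.3   0.  -67.   73.9]
tool shift [-0.0018  0.0879 -0.    ]
```

>>> carry_out:
  plan:
    - [[0,-0.0009,0.022,0,0,0,0],[0,-0.0009,0.022,0,0,0,0],[0,0,0.022,0,0,0,0],[0,0,0.022,0,0,0,0],[0,0,0,0,0,0,0]]

```text
clock: 3.0
position: [0.5294, 0.2595, 0.1511]
ee_rot: [-0.607, 0.609, -0.361, 0.36]
wrist_force: [0.9, 0.6, -0.6]
gripper_width: 0.044
```

>>> carry_out:
  plan:
    - [[-1,0,0,0,0,0,0],[-1,0,0,0,0,0,0],[-1,0,0,0,0,0,0],[-1,0,0,0,0,0,0],[-1,0,0,0,0,0,0]]

```text
clock: 3.62
position: [0.5305, 0.2604, 0.1532]
ee_rot: [0.609, -0.608, 0.36, -0.361]
wrist_force: [-1.5, -0.6, 5.4]
gripper_width: 0.0157
```

Run:
```python
from h import *
st()
ims=[]
for n,p in(('top',(.531,.259,.15)),('side',(.531,.259,.11))):
    f=grab(n); u,v=proj(f,p).astype(int); ims.append(cv2.convertScaleAbs(cv2.resize(f['img'][v-30:v+30,u-40:u+40,::-1],(400,300),interpolation=cv2.INTER_CUBIC),alpha=1.4)); print(u,v)
cv2.imwrite('pics/grip.png',np.hstack(ims))
```

```text
t 3.62 p [0.5305 0.2604 0.1532] keyyaw 28.67 F [-1.4568 -0.6488  5.3759] T [-0.0819  0.4705 -0.0413] w 0.0157 q [ 45.1  16.7 -17.    0.  -56.2  73.6]
234 204
301 288
```

View pics/grip.png

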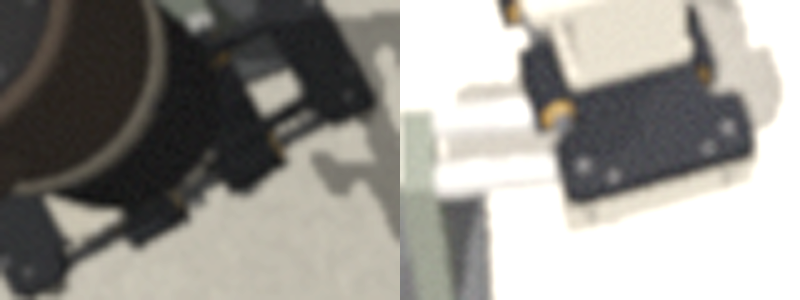

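>>> carry_out:
  plan:
    - [[-1,0,-0.004,0,0,0,0],[-1,0,-0.004,0,0,0,0],[-1,0,-0.004,0,0,0,0],[-1,0,0,0,0,0,0],[-1,0,0,0,0,0,0]]

```text
clock: 4.35
position: [0.5301, 0.2601, 0.1644]
ee_rot: [-0.608, 0.608, -0.361, 0.361]
wrist_force: [0.1, 0.1, -2.1]
gripper_width: 0.0161
```

```bash
python3 -c "
from h import *
st()"
```

```text
t 4.35 p [0.5301 0.2601 0.1644] keyyaw 28.65 F [ 0.1161  0.0701 -2.0758] T [-0.1091 -0.0413  0.0368] w 0.0161 q [ 45.1  16.1 -16.3  -0.  -57.6  73.6]
```

>>> carry_out:
  plan:
    - [[-1,-0.004,0,-0.0145,0,0,0],[-1,-0.004,0,-0.0145,0,0,0],[-1,-0.004,0,-0.0145,0,0,0],[-1,-0.004,0,-0.0145,0,0,0],[-1,-0.004,0,-0.0145,0,0,0]]

```text
clock: 4.97
position: [0.456, 0.2428, 0.1648]
ee_rot: [0.608, -0.608, 0.361, -0.361]
wrist_force: [-0.4, 0.3, -2.2]
gripper_width: 0.0155
```

Run:
```python
from h import *
s,M=st()
ims=[]
for n,k in(('top',0),('side',0)):
    f=grab(n); u,v=proj(f,s['position']-[0,0,.06]).astype(int); ims.append(cv2.convertScaleAbs(cv2.resize(f['img'][v-30:v+30,u-40:u+40,::-1],(400,300),interpolation=cv2.INTER_CUBIC),alpha=1.4)); print(u,v)
cv2.imwrite('pics/out.png',np.hstack(ims))
```

```text
t 4.97 p [0.456  0.2428 0.1648] keyyaw 28.67 F [-0.4269  0.2665 -2.1793] T [-0.0689 -0.0285  0.0288] w 0.0155 q [ 49.8   9.4 -25.3   0.  -55.3  68.8]
243 234
335 288
```

View pics/out.png

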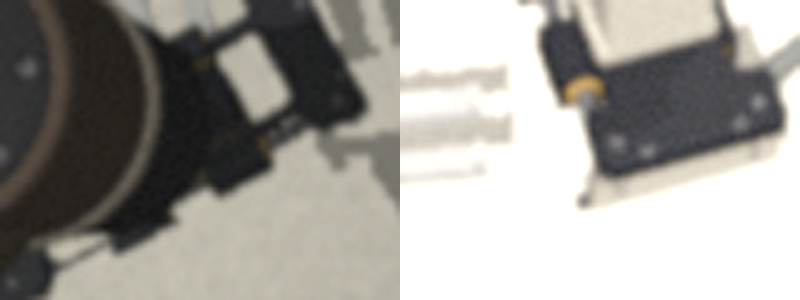

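The key is clear of the fork: the foot tip shows at side px ~(372,289), and the grip is holding. Next I'll raise, turn to -12°, and traverse.

>>> carry_out:
  plan:
    - [[-1,0,-0.015,0,0,10.2,0],[-1,0,-0.015,0,0,10.2,0],[-1,0,-0.015,0,0,10.2,0],[-1,0,-0.015,0,0,10.2,0],[-1,0,-0.015,0,0,0,0]]

```text
clock: 5.7
position: [0.4571, 0.243, 0.2402]
ee_rot: [-0.445, 0.445, -0.55, 0.55]
wrist_force: [0.4, 0.1, -1.3]
gripper_width: 0.0161
```

```bash
python3 -c "
from h import *
go(.475,-.1893)"
```

```text
t 5.7 p [0.4571 0.243  0.2402] keyyaw -12.07 F [ 0.3947  0.0516 -1.261 ] T [-0.0181 -0.0423 -0.0013] w 0.0161 q [ 49.7   5.7 -19.    0.  -65.4  28.2]
tool shift [0.419  0.     0.1079]
```

>>> carry_out:
  plan:
    - [[-1,0.042,0,0.0108,0,0,0],[-1,0.042,0,0.0108,0,0,0],[-1,0.042,0,0.0108,0,0,0],[-1,0.042,0,0.0108,0,0,0],[-1,0.042,0,0.0108,0,0,0]]

```text
clock: 6.32
position: [0.4657, 0.0251, 0.2401]
ee_rot: [-0.446, 0.446, -0.549, 0.549]
wrist_force: [-0.2, -0.5, -1.5]
gripper_width: 0.0159
```

>>> carry_out:
  plan:
    - [[-1,0.042,0,0.0108,0,0,0],[-1,0.042,0,0.0108,0,0,0],[-1,0.042,0,0.0108,0,0,0],[-1,0.042,0,0.0108,0,0,0],[-1,0.041,0,0.0108,0,0,0]]

```text
clock: 6.95
position: [0.4746, -0.1909, 0.24]
ee_rot: [-0.446, 0.446, -0.549, 0.549]
wrist_force: [-0.3, -0.1, -0.8]
gripper_width: 0.0158
```

Run:
```python
from h import *
go(.475,-.1893)
s=bot.observe(); p=s['position']; foot=p+[0,0,-.098]
ims=[]
for n in('top','side'):
    f=grab(n); u,v=proj(f,foot).round().astype(int); im=cv2.convertScaleAbs(cv2.resize(f['img'][v-30:v+30,u-40:u+40,::-1],(400,300),interpolation=cv2.INTER_CUBIC),alpha=1.4)
    from fit import block
    q=np.array([proj(f,x) for x in block(foot[0],foot[1],np.radians(-12.07),foot[2],foot[2]+.007,.03,.007)]); cv2.polylines(im,[cv2.convexHull(((q-[u-40,v-30]+.5)*5).astype(np.int32))],True,(0,255,0),1)
    ims.append(im)
cv2.imwrite('pics/above.png',np.hstack(ims))
```

```text
t 6.95 p [ 0.4746 -0.1909  0.24  ] keyyaw -11.85 F [-0.339  -0.0539 -0.789 ] T [ 0.0007 -0.1483  0.0101] w 0.0158 q [  0.1   5.  -19.7   0.  -65.2  78. ]
tool shift [-0.0016  0.      0.0001]
```

View pics/above.png

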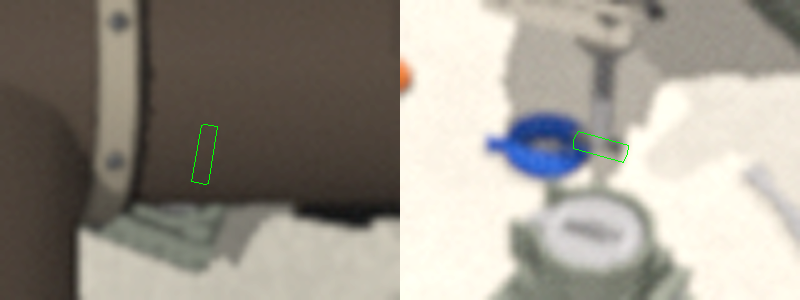

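>>> carry_out:
  plan:
    - [[-1,-0.0008,0.014,0,0,0,0],[-1,-0.0008,0.014,0,0,0,0],[-1,0,0.014,0,0,0,0],[-1,0,0.014,0,0,0,0],[-1,0,0,0,0,0,0]]

```text
clock: 7.68
position: [0.4741, -0.1874, 0.1821]
ee_rot: [0.444, -0.445, 0.551, -0.549]
wrist_force: [-0.0, -0.1, -0.6]
gripper_width: 0.0157
```

```bash
python3 -c "
from h import *
go(.475,-.1893)"
```

```text
t 7.67 p [ 0.4741 -0.1874  0.1821] keyyaw -12.1 F [-0.0462 -0.1327 -0.6267] T [-0.0293 -0.0043  0.0222] w 0.0157 q [  0.5   7.8 -24.6  -0.  -57.7  77.4]
tool shift [ 0.0017 -0.      0.0013]
```

>>> carry_out:
  plan:
    - [[-1,0,0.002,0,0,0,0],[-1,0,0.002,0,0,0,0],[-1,0,0.002,0,0,0,0],[-1,0,0.002,0,0,0,0],[-1,0,0,0,0,0,0]]

```text
clock: 8.3
position: [0.4748, -0.1878, 0.1755]
ee_rot: [0.444, -0.444, 0.55, -0.55]
wrist_force: [0.6, 0.0, -1.6]
gripper_width: 0.0157
```

>>> carry_out:
  plan:
    - [[-1,0.0005,0.0015,0,0,0,0],[-1,0,0.0015,0,0,0,0],[-1,0,0.0015,0,0,0,0],[-1,0,0.0015,0,0,0,0],[-1,0,0,0,0,0,0]]

```text
clock: 8.93
position: [0.4748, -0.1883, 0.1698]
ee_rot: [-0.444, 0.444, -0.55, 0.55]
wrist_force: [-0.4, 0.4, 3.6]
gripper_width: 0.0157
```

```bash
python3 -c "
from h import *
go(.475,-.1893)"
```

```text
t 8.93 p [ 0.4748 -0.1883  0.1698] keyyaw -12.13 F [-0.369   0.4235  3.5917] T [0.3269 0.5731 0.0102] w 0.0157 q [  0.4   8.5 -25.5   0.  -55.9  77.4]
tool shift [0.0009 0.     0.0004]
```

>>> carry_out:
  plan:
    - [[-1,0,0.002,0,0,0,0],[-1,0,0,0,0,3,0],[-1,0,0,0,0,3,0],[-1,0,0,0,0,3,0],[-1,0,0,0,0,0,0]]

```text
clock: 9.55
position: [0.4754, -0.1884, 0.1682]
ee_rot: [-0.4, 0.399, -0.583, 0.584]
wrist_force: [-0.2, 0.5, 4.7]
gripper_width: 0.0157
```

>>> carry_out:
  plan:
    - [[-1,0,0,0,0,3,0],[-1,0,0,0,0,3,0],[-1,0,0,0,0,3,0],[-1,0,0,0,0,0,0],[-1,0,0,0,0,0,0]]

```text
clock: 10.18
position: [0.4748, -0.1882, 0.1673]
ee_rot: [0.353, -0.353, 0.613, -0.613]
wrist_force: [1.0, -0.3, -0.7]
gripper_width: 0.016
```

```bash
python3 -c "
from h import *
go(.475,-.1893)"
```

```text
t 10.18 p [ 0.4748 -0.1882  0.1673] keyyaw -30.08 F [ 0.957  -0.3019 -0.7363] T [ 0.3148 -0.3473  0.017 ] w 0.016 q [  0.4   8.7 -25.7  -0.  -55.6  59.5]
tool shift [ 0.0009 -0.      0.0007]
```

>>> carry_out:
  plan:
    - [[-1,0.0005,0.001,0,0,0,0],[-1,0,0.001,0,0,0,0],[-1,0,0.001,0,0,0,0],[-1,0,0.001,0,0,0,0],[-1,0,0,0,0,0,0]]

```text
clock: 10.8
position: [0.4741, -0.1888, 0.1633]
ee_rot: [0.353, -0.353, 0.613, -0.613]
wrist_force: [-0.7, -0.8, -2.1]
gripper_width: 0.0158
```

>>> carry_out:
  plan:
    - [[-1,0,0.001,0,0,0,0],[-1,0,0.001,0,0,0,0],[-1,0,0.001,0,0,0,0],[-1,0,0,0,0,0,0],[-1,0,0,0,0,0,0]]

```text
clock: 11.42
position: [0.4747, -0.1886, 0.1605]
ee_rot: [-0.353, 0.353, -0.613, 0.613]
wrist_force: [1.2, 1.4, -0.5]
gripper_width: 0.0155
```

```bash
python3 -c "
from h import *
go(.475,-.1893)"
```

```text
t 11.43 p [ 0.4747 -0.1886  0.1605] keyyaw -30.14 F [ 1.208   1.4449 -0.527 ] T [ 0.5449 -0.43    0.0301] w 0.0155 q [  0.4   9.1 -26.2  -0.  -54.6  59.5]
tool shift [ 0.0005 -0.      0.0006]
```

>>> carry_out:
  plan:
    - [[-1,0,0.001,0,0,0,0],[-1,0,0.001,0,0,0,0],[-1,0,0,0,0,0,0],[-1,0,0,0,0,0,0],[-1,0,0,0,0,0,0]]

```text
clock: 12.05
position: [0.4745, -0.1887, 0.1586]
ee_rot: [-0.353, 0.353, -0.613, 0.613]
wrist_force: [1.7, 1.7, -1.2]
gripper_width: 0.0158
```

```bash
python3 -c "
from h import *
st()"
```

```text
t 12.05 p [ 0.4745 -0.1887  0.1586] keyyaw -30.14 F [ 1.7235  1.6621 -1.1511] T [ 0.7907 -0.5     0.0243] w 0.0158 q [  0.4   9.2 -26.4   0.  -54.4  59.5]
```

>>> carry_out:
  plan:
    - [[-1,-0.0009,0,0.0003,0,0,0],[-1,0,0.001,0,0,0,0],[-1,0,0.001,0,0,0,0],[-1,0,0,0,0,0,0],[-1,0,0,0,0,0,0]]

```text
clock: 12.68
position: [0.4749, -0.1883, 0.1564]
ee_rot: [0.353, -0.353, 0.613, -0.613]
wrist_force: [-0.1, -2.5, -1.7]
gripper_width: 0.0157
```

```bash
python3 -c "
from h import *
st()"
```

```text
t 12.68 p [ 0.4749 -0.1883  0.1564] keyyaw -30.15 F [-0.1337 -2.4532 -1.6568] T [-0.7369  0.3032  0.0136] w 0.0157 q [  0.4   9.4 -26.5   0.  -54.1  59.4]
```

>>> carry_out:
  plan:
    - [[-1,0.0004,0,0,0,0,0],[-1,0,0.001,0,0,0,0],[-1,0,0.001,0,0,0,0],[-1,0,0.001,0,0,0,0],[-1,0,0,0,0,0,0]]

```text
clock: 13.3
position: [0.4751, -0.1884, 0.1535]
ee_rot: [-0.353, 0.353, -0.613, 0.613]
wrist_force: [-0.5, -1.0, -1.6]
gripper_width: 0.0158
```

```bash
python3 -c "
from h import *
st()"
```

```text
t 13.3 p [ 0.4751 -0.1884  0.1535] keyyaw -30.14 F [-0.4888 -1.0485 -1.6196] T [-0.547  -0.0112  0.0618] w 0.0158 q [  0.4   9.6 -26.7   0.  -53.7  59.5]
```

>>> carry_out:
  plan:
    - [[-1,0.0003,0.001,0,0,0,0],[-1,0,0.001,0,0,0,0],[-1,0,0.001,0,0,0,0],[-1,0,0.001,0,0,0,0],[-1,0,0,0,0,0,0]]

```text
clock: 13.92
position: [0.4749, -0.1886, 0.1494]
ee_rot: [0.353, -0.353, 0.613, -0.613]
wrist_force: [1.2, -0.4, -1.6]
gripper_width: 0.0155
```

```bash
python3 -c "
from h import *
st()"
```

```text
t 13.93 p [ 0.4749 -0.1886  0.1494] keyyaw -30.14 F [ 1.1533 -0.3587 -1.5536] T [ 0.2615 -0.1195 -0.0323] w 0.0155 q [  0.4   9.8 -27.   -0.  -53.1  59.5]
```

>>> carry_out:
  plan:
    - [[-1,0,0.0012,0,0,0,0],[-1,0,0.0012,0,0,0,0],[-1,0,0.0012,0,0,0,0],[-1,0,0.0012,0,0,0,0],[-1,0,0.0012,0,0,0,0]]

```text
clock: 14.55
position: [0.4748, -0.1887, 0.1435]
ee_rot: [0.353, -0.353, 0.613, -0.613]
wrist_force: [0.5, -0.4, -0.7]
gripper_width: 0.0154
```

```bash
python3 -c "
from h import *
st()"
```

```text
t 14.55 p [ 0.4748 -0.1887  0.1435] keyyaw -30.14 F [ 0.5085 -0.3671 -0.7194] T [-0.0464  0.0194  0.0121] w 0.0154 q [  0.4  10.2 -27.5   0.  -52.3  59.5]
```

>>> carry_out:
  plan:
    - [[-1,0,0,0,0,5,0],[-1,0,0,0,0,5,0],[-1,0,0,0,0,5,0],[-1,0,0,0,0,5,0],[-1,0,0,0,0,5,0]]

```text
clock: 15.18
position: [0.4748, -0.1887, 0.1435]
ee_rot: [-0.211, 0.211, -0.675, 0.675]
wrist_force: [-0.5, -0.3, -0.9]
gripper_width: 0.0154
```

```bash
python3 -c "
from h import *
st()"
```

```text
t 15.18 p [ 0.4748 -0.1887  0.1435] keyyaw -55.31 F [-0.5115 -0.2651 -0.9277] T [ 0.0828 -0.0207 -0.0421] w 0.0154 q [  0.4  10.2 -27.5   0.  -52.3  34.3]
```

Nothing resists the turn, so the foot is below all the rings. I'll finish the turn to about -110° and lift gently until the rings' weight shows.

>>> carry_out:
  plan:
    - [[-1,0,0,0,0,10,0],[-1,0,0,0,0,10,0],[-1,0,0,0,0,10,0],[-1,0,0,0,0,10,0],[-1,0,0,0,0,10,0]]

```text
clock: 15.8
position: [0.4749, -0.1887, 0.1435]
ee_rot: [0.095, -0.095, -0.701, 0.701]
wrist_force: [-0.4, 0.4, -1.9]
gripper_width: 0.0158
```

>>> carry_out:
  plan:
    - [[-1,0,0,0,0,5,0],[-1,0,-0.002,0,0,0,0],[-1,0,-0.002,0,0,0,0],[-1,0,-0.002,0,0,0,0],[-1,0,0,0,0,0,0]]

```text
clock: 16.42
position: [0.4747, -0.1886, 0.1495]
ee_rot: [-0.124, 0.123, 0.696, -0.696]
wrist_force: [0.5, -0.7, -4.7]
gripper_width: 0.016
```

```bash
python3 -c "
from h import *
st()"
```

```text
t 16.43 p [ 0.4747 -0.1886  0.1495] keyyaw 249.89 F [ 0.4975 -0.6628 -4.6623] T [ 0.1339 -0.0534 -0.0301] w 0.016 q [  0.4   9.8 -27.   -0.  -53.2 -20.5]
```

The reading is -4.7 N, which is the key at 1.5 N plus three rings at 3.2 N. Lifting out.

>>> carry_out:
  plan:
    - [[-1,0,-0.004,0,0,0,0],[-1,0,-0.005,0,0,0,0],[-1,0,-0.005,0,0,0,0],[-1,0,-0.006,0,0,0,0],[-1,0,-0.006,0,0,0,0]]

```text
clock: 17.05
position: [0.4749, -0.1887, 0.1761]
ee_rot: [-0.124, 0.124, 0.696, -0.696]
wrist_force: [-0.6, -0.1, -5.4]
gripper_width: 0.0157
```

>>> carry_out:
  plan:
    - [[-1,0,-0.01,0,0,0,0],[-1,0,-0.013,0,0,0,0],[-1,0,-0.014,0,0,0,0],[-1,0,-0.014,0,0,0,0],[-1,0,-0.014,0,0,0,0]]

```text
clock: 17.68
position: [0.4748, -0.1887, 0.2417]
ee_rot: [-0.124, 0.124, 0.696, -0.696]
wrist_force: [0.7, -0.5, -3.7]
gripper_width: 0.0155
```

Run:
```python
from h import *
s,M=st()
ims=[]
for n,k in(('top',.0),('side',.09)):
    f=grab(n); u,v=proj(f,s['position']-[0,0,.09]).round().astype(int); print(u,v); ims.append(cv2.convertScaleAbs(cv2.resize(f['img'][v-30:v+45,u-50:u+50,::-1],(400,300),interpolation=cv2.INTER_CUBIC),alpha=1.4))
cv2.imwrite('pics/lift.png',np.hstack(ims))
```

```text
t 17.68 p [ 0.4748 -0.1887  0.2417] keyyaw 249.86 F [ 0.6541 -0.4892 -3.7413] T [ 0.1097 -0.144   0.0378] w 0.0155 q [  0.4   4.9 -19.6  -0.  -65.5 -20.5]
408 223
356 147
```

View pics/lift.png

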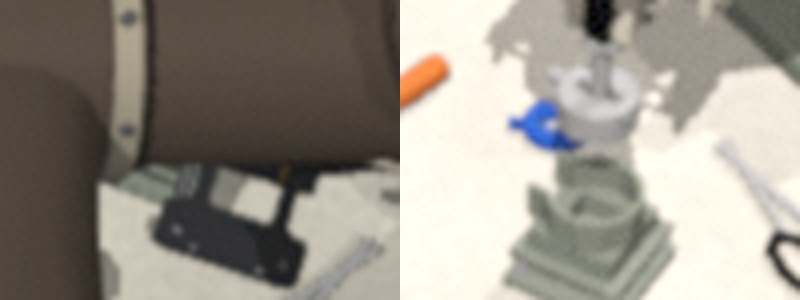

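The side crop shows the three rings on the key at px ~(355,148), and the nest at px ~(355,175) is empty. Carrying them to a point 90 mm before the seat.

```bash
python3 -c "
from h import *
go(.441,.239)"
```

```text
t 17.77 p [ 0.4758 -0.1889  0.2426] keyyaw 249.88 F [ 0.7512 -0.6796 -5.0814] T [ 0.01   -0.2546  0.021 ] w 0.016 q [  0.4   4.9 -19.5   0.  -65.4 -20.5]
tool shift [ 0.1799 -0.0003 -0.3898]
```

>>> carry_out:
  plan:
    - [[-1,0.0042,0,-0.0091,0,0,0],[-1,0.0084,0,-0.0182,0,0,0],[-1,0.0126,0,-0.0272,0,0,0],[-1,0.0138,0,-0.03,0,0,0],[-1,0.0138,0,-0.03,0,0,0]]

```text
clock: 18.4
position: [0.4639, -0.0617, 0.2398]
ee_rot: [0.124, -0.123, -0.696, 0.696]
wrist_force: [0.5, -0.0, -4.5]
gripper_width: 0.0162
```

>>> carry_out:
  plan:
    - [[-1,0.0138,0,-0.03,0,0,0],[-1,0.0138,0,-0.03,0,0,0],[-1,0.0138,0,-0.03,0,0,0],[-1,0.0138,0,-0.03,0,0,0],[-1,0.0138,0,-0.03,0,0,0]]

```text
clock: 19.02
position: [0.4506, 0.1029, 0.2399]
ee_rot: [0.124, -0.123, -0.696, 0.696]
wrist_force: [0.2, -0.4, -4.0]
gripper_width: 0.0156
```

>>> carry_out:
  plan:
    - [[-1,0.0138,0,-0.03,0,0,0],[-1,0.0138,0,-0.03,0,0,0],[-1,0.0126,0,-0.0272,0,0,0],[-1,0.0105,0,-0.0227,0,0,0],[-1,0.0071,0,-0.0154,0,0,0]]

```text
clock: 19.65
position: [0.4396, 0.2402, 0.2398]
ee_rot: [0.124, -0.123, -0.696, 0.697]
wrist_force: [0.5, -0.7, -4.8]
gripper_width: 0.0159
```

```bash
python3 -c "
from h import *
go(.441,.239,.1645)"
```

```text
t 19.65 p [0.4396 0.2402 0.2398] keyyaw 249.91 F [ 0.4813 -0.6699 -4.8164] T [ 0.049  -0.1653 -0.0027] w 0.0159 q [ 51.2   4.1 -20.8  -0.  -65.2 -71.2]
tool shift [-0.0018  0.0753  0.0006]
```

>>> carry_out:
  plan:
    - [[-1,-0.0009,0.017,0.0003,0,0,0],[-1,-0.0009,0.017,0.0003,0,0,0],[-1,0,0.017,0,0,0,0],[-1,0,0.016,0,0,0,0],[-1,0,0.008,0,0,0,0]]

```text
clock: 20.27
position: [0.4413, 0.2374, 0.1644]
ee_rot: [0.124, -0.123, -0.696, 0.697]
wrist_force: [0.4, 0.2, -3.7]
gripper_width: 0.0161
```

Run:
```python
from h import *
go(.531,.2598,.1645)
s,M=st()
ims=[]
for n in('top','side'):
    f=grab(n); u,v=proj(f,s['position']+[.04,0,-.06]).round().astype(int); print(u,v); ims.append(cv2.convertScaleAbs(cv2.resize(f['img'][v-45:v+45,u-60:u+60,::-1],(400,300),interpolation=cv2.INTER_CUBIC),alpha=1.4))
cv2.imwrite('pics/pre.png',np.hstack(ims))
```

```text
t 20.27 p [0.4413 0.2374 0.1644] keyyaw 249.85 F [ 0.4236  0.2132 -3.6841] T [ 0.0369 -0.1566 -0.0253] w 0.0161 q [ 50.8   8.  -27.   -0.  -55.1 -70.9]
tool shift [-0.0765 -0.0002 -0.0519]
t 20.27 p [0.4413 0.2374 0.1644] keyyaw 249.85 F [ 0.4236  0.2132 -3.6841] T [ 0.0369 -0.1566 -0.0253] w 0.0161 q [ 50.8   8.  -27.   -0.  -55.1 -70.9]
246 225
325 285
```

View pics/pre.png

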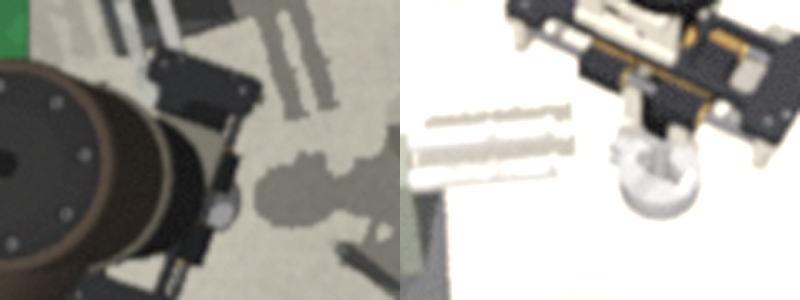

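The rings hang free below fork level, and the fork is straight ahead. Moving in.

>>> carry_out:
  plan:
    - [[-1,-0.0077,0,-0.0052,0,0,0],[-1,-0.0077,0,-0.0052,0,0,0],[-1,-0.0077,0,-0.0052,0,0,0],[-1,-0.0077,0,-0.0052,0,0,0],[-1,-0.0077,0,-0.0052,0,0,0]]

```text
clock: 21.0
position: [0.4877, 0.2492, 0.1655]
ee_rot: [0.124, -0.124, -0.696, 0.696]
wrist_force: [-0.6, -0.6, -5.2]
gripper_width: 0.0158
```

```bash
python3 -c "
from h import *
go(.531,.2598,.1645)"
```

```text
t 21.0 p [0.4877 0.2492 0.1655] keyyaw 249.85 F [-0.584  -0.5578 -5.245 ] T [ 0.0794 -0.0836 -0.0021] w 0.0158 q [ 47.6  12.2 -21.5   0.  -56.3 -67.7]
tool shift [-0.037   0.001  -0.0249]
```

>>> carry_out:
  plan:
    - [[-1,-0.0077,0,-0.0052,0,0,0],[-1,-0.0077,0,-0.0052,0,0,0],[-1,-0.0077,0,-0.0052,0,0,0],[-1,0,0,0,0,0,0],[-1,0,0,0,0,0,0]]

```text
clock: 21.62
position: [0.5138, 0.2556, 0.1654]
ee_rot: [0.124, -0.124, -0.696, 0.696]
wrist_force: [-0.3, -0.1, -4.1]
gripper_width: 0.0155
```

```bash
python3 -c "
from h import *
go(.531,.2598,.1645)"
```

```text
t 21.62 p [0.5138 0.2556 0.1654] keyyaw 249.85 F [-0.2906 -0.1326 -4.0868] T [ 0.1268  0.0066 -0.0131] w 0.0155 q [ 46.   14.6 -18.3  -0.  -57.2 -66.1]
tool shift [-0.0147  0.0009 -0.0099]
```

No side force. I'll cover the last 17 mm, then lower to contact (TCP about 0.153).

>>> carry_out:
  plan:
    - [[-1,-0.0074,0,-0.005,0,0,0],[-1,-0.0073,0,-0.005,0,0,0],[-1,0,0,0,0,0,0],[-1,0,0.004,0,0,0,0],[-1,0,0.004,0,0,0,0]]

```text
clock: 22.25
position: [0.531, 0.26, 0.1571]
ee_rot: [0.124, -0.124, -0.696, 0.696]
wrist_force: [0.2, -0.6, -5.1]
gripper_width: 0.0155
```

```bash
python3 -c "
from h import *
go(.531,.2598,.153)"
```

```text
t 22.25 p [0.531  0.26   0.1571] keyyaw 249.86 F [ 0.1566 -0.6029 -5.091 ] T [ 0.0798 -0.1005 -0.0021] w 0.0155 q [ 45.   16.6 -16.7  -0.  -56.8 -65.1]
tool shift [-0.      0.0041  0.0002]
```

>>> carry_out:
  plan:
    - [[-1,0,0.0015,0,0,0,0],[-1,0,0.0015,0,0,0,0],[-1,0,0.0008,0,0,0,0],[-1,0,0,0,0,0,0],[-1,0,0,0,0,0,0]]

```text
clock: 22.88
position: [0.5314, 0.2601, 0.1538]
ee_rot: [-0.124, 0.124, 0.696, -0.696]
wrist_force: [-0.1, -0.3, -5.1]
gripper_width: 0.016
```

```bash
python3 -c "
from h import *
go(.531,.2598,.153)"
```

```text
t 22.88 p [0.5314 0.2601 0.1538] keyyaw 249.86 F [-0.0745 -0.2504 -5.1182] T [ 0.0602 -0.1424  0.0895] w 0.016 q [ 45.   16.8 -16.9   0.  -56.3 -65.1]
tool shift [0.0002 0.0008 0.0004]
```

>>> carry_out:
  plan:
    - [[-1,0,0.0005,0,0,0,0],[-1,0,0.0005,0,0,0,0],[-1,0,0,0,0,0,0],[-1,0,0,0,0,0,0],[-1,0,0,0,0,0,0]]

```text
clock: 23.5
position: [0.5314, 0.2601, 0.1532]
ee_rot: [-0.123, 0.124, 0.696, -0.696]
wrist_force: [-2.7, -0.4, 4.0]
gripper_width: 0.0158
```

```bash
python3 -c "
from h import *
go(.531,.2598,.153)"
```

```text
t 23.5 p [0.5314 0.2601 0.1532] keyyaw 249.87 F [-2.7057 -0.4335  4.0076] T [-0.1643  1.1803  0.0153] w 0.0158 q [ 45.   16.8 -16.9   0.  -56.2 -65.1]
tool shift [0.0003 0.0002 0.0005]
```

Contact at the same height as the original seat (0.1532), so the collar is on the fork and not on a lip. Releasing.

>>> carry_out:
  plan:
    - [[-0.8,0,0,0,0,0,0],[-0.5,0,0,0,0,0,0],[-0.3,0,0,0,0,0,0],[-0.1,0,0,0,0,0,0],[0,0,0,0,0,0,0]]

```text
clock: 24.12
position: [0.5314, 0.2601, 0.1527]
ee_rot: [0.124, -0.124, -0.696, 0.696]
wrist_force: [-0.4, 0.2, -0.1]
gripper_width: 0.042
```

>>> carry_out:
  plan:
    - [[0,0,-0.005,0,0,0,0],[0,0,-0.01,0,0,0,0],[0,0,-0.02,0,0,0,0],[0,0,-0.03,0,0,0,0],[0,0,-0.03,0,0,0,0]]

```text
clock: 24.75
position: [0.5314, 0.2601, 0.2495]
ee_rot: [-0.123, 0.124, 0.696, -0.696]
wrist_force: [0.8, 0.1, -0.0]
gripper_width: 0.0438
```

```bash
python3 -c "
from h import *
go(.40,.45)"
```

```text
t 24.75 p [0.5314 0.2601 0.2495] keyyaw 249.86 F [ 0.7841  0.0666 -0.033 ] T [ 0.1197 -0.1247 -0.0106] w 0.0438 q [ 45.   12.4  -9.5   0.  -68.1 -65.1]
tool shift [ 0.1887 -0.     -0.1331]
```

>>> carry_out:
  plan:
    - [[0,0.0377,0,-0.0266,0,0,0],[0,0.0377,0,-0.0266,0,0,0],[0,0.0377,0,-0.0266,0,0,0],[0,0.0377,0,-0.0266,0,0,0],[0,0.0377,0,-0.0266,0,0,0]]

```text
clock: 25.38
position: [0.3992, 0.4511, 0.2489]
ee_rot: [-0.123, 0.124, 0.697, -0.696]
wrist_force: [0.6, -0.5, 0.1]
gripper_width: 0.0438
```

Run:
```python
from h import *
s,M=st(); ims=[]
for n in('top','side'):
    f=grab(n,n+'_end.png'); u,v=proj(f,[.531,.26,.11]).round().astype(int); ims.append(cv2.convertScaleAbs(cv2.resize(f['img'][v-30:v+30,u-40:u+40,::-1],(400,300),interpolation=cv2.INTER_CUBIC),alpha=1.3))
    ims.append(cv2.resize(f['img'][:,:,::-1],(400,250)))
cv2.imwrite('pics/end.png',np.vstack([np.hstack([ims[0],ims[2]]),np.hstack([ims[1],ims[3]])]))
```

```text
t 25.38 p [0.3992 0.4511 0.2489] keyyaw 249.87 F [ 0.6237 -0.4756  0.0923] T [ 0.1383 -0.1863 -0.0193] w 0.0438 q [ 67.1  13.4  -8.2   0.  -68.3 -87.2]
```

View pics/end.png

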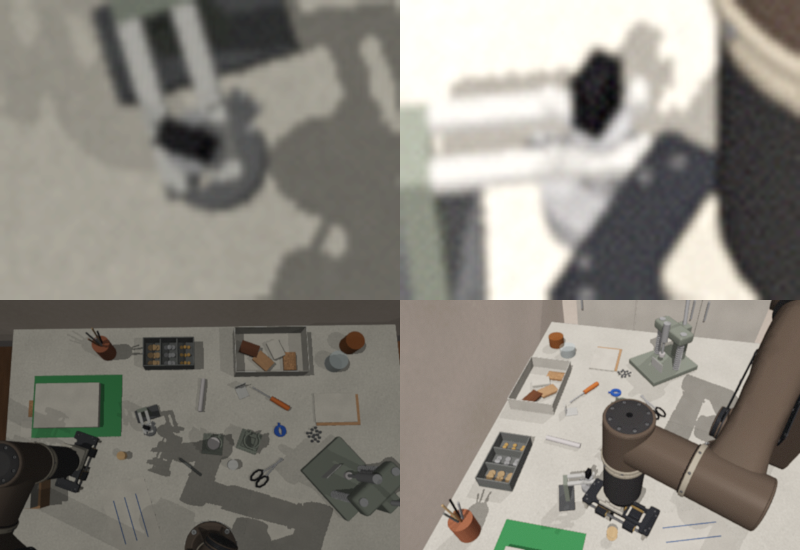

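The key hangs upright on the fork (top px ~(234,204)) with the ring stack below it. The nest is empty, the rest of the bench is as before, and the gripper is clear. Handing in.

```bash
python3 -c "
from h import *
bot.sign_off()"
```

```text
the job is handed in; nothing more can be done
```

The key is back on its hanger with all three rings on it. I let go, moved the gripper clear, and handed the job in at about 25 s.

- **Threading:** I took the key off the hanger and went in through the top ring at -12°. I felt the middle ring at about 5–6 N and turned the key to about -30°, where it dropped in. From there it passed the lowest ring at the same angle without my feeling a separate contact. Forces were read only at the end of each call; the highest reading while pressing was 4.7 N.
- **Lift:** I turned the foot to -110° and met no resistance. The wrist force then read about 4.7 N, which fits the key plus three rings, and the side picture showed the nest empty.
- **Hanging back:** The collar touched down at the same height as at the start (TCP at 0.153 m), so it is not resting on a lip. That contact briefly pushed back with about 9 N.
- **Last picture:** The key stands upright between the fork arms with the stack below, and the rest of the bench looks unchanged. In the side view the gripper partly hid the rings, so I judged the three rings from the weight and the earlier pictures.

One thing disagreed: the first measurements of the key's angle gave 15° from the side camera and 44° from the top. I used 30°, read from the slope of the foot, and the grip closed on the block at its expected 16 mm width.

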